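# Put the bottle drying stand back together

## Robot

A 6-joint arm with a two-finger parallel gripper is mounted at the origin on the work surface. World frame = base frame: x ahead of the robot, y to its left, z up, the work surface at z = 0. Lengths are in m, angles in rad, forces in N, time in s.
With the tool pointing down it reaches from about 0.25 to 0.8 m from the base axis. Payload 3.9 kg.
Tool frame: the origin (TCP) lies at the very end of the fingers, on their centre line; the grasp point (between the pads) lies 19 mm behind it (bot.grasp_offset is the z of the grasp point in the tool frame, in m); z points along the fingers, y is the line along which they close (so a half turn about z gives the same grasp; the last joint's range is limited). The gripper opens to 85 mm and grips with 20 to 120 N. Pads are 22 mm wide; open, the fingers measure 114 mm over their backs; the gripper's body (76 mm by 85 mm) begins 54 mm behind the grasp point. The pads swing forward as they close: fully open they stand 13 mm farther back than shut.
Start: joints at [1.233, 0.26, -0.138, 1.173, 0, 1.571], TCP at [0.174, 0.495, 0.231] pointing down, gripper open.
Joint ranges: [-2.78, 2.78], [-0.83, 1.72], [-1.28, 1.37], [-1.9, 2.12], [-1.57, 1.48], [-3.14, 3.14]. Speed limits (rad/s): [2.57, 2.57, 3.14, 3.14, 3.14, 3.14].

## Interface

Orientations are given as a rotation vector (axis times angle).
In Python, from workcell import bot gives the robot as it stands. The module is installed in compiled form; this text tells all that it offers.
- The arm moves only by the tool servo_tool, never from a script. Its argument "rows" is a list of rows, each an object with "delta_rot": the turn, a rotation vector about the tool's x, y, z in units of 180 degrees (1.0 is 180 degrees), a list of three; "dp": the shift along the tool's x, y, z in units of 250 mm (1.0 is 250 mm), a list of three; "fingers": the closure, from 0 (fully open) to 1 (shut). In form: [{"delta_rot": [wx, wy, wz], "dp": [tx, ty, tz], "fingers": fingers}, ...]. A call has 1 to 12 rows; each row shifts and turns the commanded pose from where the row before left it, along the tool's axes as they then stand; what a row does not reach is not made up. A row lasts 1/12 s, in which the tool goes at most 41.7 mm and 7.16 degrees, less where a joint would pass 70% of its speed; a pose out of reach is approached as far as the arm can. A call with a number of a shift or a turn outside -1 to 1 is refused whole. A call with a gripper value outside its range is refused whole. The fingers move at their own pace and stop on an object; the grip force is fixed at half the most. Time passes only in rows, so rows that do not move let the fingers close. It gives the time, the measured TCP pose, the force, the opening and the grip force at its end, in the units of the state.
- bot.sense(): the state, without advancing time (a new reading comes with each control period).
- bot.capture(name): name is "side" or "top" or "wrist"; returns the picture (384x512x3 uint8, red, green, blue); there is no depth.
- bot.camera_info(name): a dict with "mtx" (3x3 intrinsics, pixels), "k1" (the pictures are not rectified: a ray, as slopes to the right and down, at radius r is drawn at 1 + k1 r^2 times it, then the intrinsics apply), "extrinsics" (4x4, takes a point from camera to world coordinates); the wrist camera has in their place "hand_eye" (4x4, takes a point from camera to tool coordinates, whose origin is the TCP and whose axes are the flange's). Camera axes: x right, y down, z forward; pixel columns grow to the right and rows downward; lengths in m; the calibration is good to about 2 mm. A picture is of the moment at which its call begins: read the wrist's pose just before it. camera_info takes no time and is no camera call.
- bot.sign_off(): hands the job in; it is judged then, once.
The state is a dict: "t": time; "qpos": joint angles; "qvel": joint speeds; "joint_efforts": joint torques, N m; "ee_pos": TCP position; "tool_rot": TCP orientation; "wrist_force": force on the tool from outside, world axes, zero at the start; "moment": the same for the moment, N m; "gripper_width": opening from 0.0 (shut) to 1.0 (fully open); "grip_force": force on a finger pad.
Only numpy, scipy, OpenCV 4.12 (cv2) and the standard library are available. Lean on these libraries where they do the work, as an engineer would, in place of code of your own. Each camera call takes 0.05 s, during which the arm holds its last target. There are 200 camera calls.

## Task

Put the bottle drying stand back together: get the wooden post out from under the plate shelf, set its tapered end upright in the hub of the round steel base and let go of it, then tap the post down on its head until its collar sits fully home on the hub and it is locked. Leave the base and the rest of the washing-up where they are.

Things in the scene. Friction and masses are not known exactly. Their poses are not given: they have to be found in the camera images.
- post: Beech post, 152 mm long, about 0.12 kg. Origin: centre of the collar face that rests on the hub; z runs from tapered end to head. Along z, in mm: tapered shank -40 to 0 (34 wide at the collar, 27 near the tip), eight-sided collar 0 to 12 (48 across flats), round neck 12 to 96 (28 wide), flat round head 96 to 112 (48 wide). It starts lying level on its side, axis 24 above the board.
- head_top (a point): Centre of the flat top of the post's head, 112 mm along the post's z from its origin. At the start the head and about half of the neck lie under the plate shelf; the shank and collar stick out in front of it.
- base: Stainless base of the stand, 1.8 kg, loose on the board: disc 140 mm wide and 14 mm thick with a round hub 56 mm wide, its top 56 mm above the board. Origin: centre of its underside; z up. In the hub's 40 mm bore sits a black plastic bush with a tapered hole (32 mm wide at its top, level with the hub's mouth) that fits the shank.
- socket (a point): Centre of the hub's mouth, level with the hub's top; z up. Set in lightly (under about 10 N) the post stands by itself, collar about 10 mm above the hub; pressed with more than about 15 N the shank and bush go down stiffly and stay where left, until the collar meets the hub (hard stop) and the taper holds.
- shelf: Fixed steel plate shelf on four thin corner legs, 340 mm (its x) by 240 mm (its y), deck 91 to 100 mm above the board, with plates on edge and a mug on it up to 290 mm high. Origin: centre of its footprint on the board. The post sticks out past its -y edge.
- plug: Stainless sink plug with a press-button in its middle, 76 mm wide, 34 mm high; a bystander. Origin under its centre.
- sieve: Upturned steel sieve, 166 mm wide and 80 mm high, with a flat handle along its x axis reaching 245 mm from the centre; a bystander. Origin under its centre.
- bowl: Navy ceramic bowl, 136 mm wide, 65 mm high; a bystander. Origin under its centre.
- beaker: Clear plastic sippy beaker with a white lid and two handles (along its y axis), 126 mm wide over the handles, 132 mm high; a bystander. Origin under its centre.
- server: Wooden salad server lying along its x axis, from -137 to 123 mm, 52 mm wide at the blade, up to 19 mm high; a bystander.
- brush: Wooden dish brush lying along its x axis, from -129 to 125 mm, 56 mm wide and 39 mm high at its head; a bystander.
Not all that is in view belongs to the job. What is shaped like the post but purple is not meant.

How it is judged:
On the way, in this order (a step that is already met when the one before it is completed fails the run):
1. the post stands upright in the hub, let go, its collar still more than 2 mm above the hub (horizontal distance between post and socket below 0.006 m and z of post in the frame of socket between 0.002 and 0.016 m and angle between post's own z axis and vertical below 0.12 rad and contact force between the fingers and post below 0.1 N and linear speed of post below 0.03 m/s), for 0.2 s.
2. the post is tapped on the head from above (contact force between the fingers and post above 3 N and z of the grasp point in the frame of head_top above 0.003 m and horizontal distance between the grasp point and head_top below 0.04 m).
At the end, for the whole second after the job is handed in: The post stands upright in the base, tapered end down (within about 3 degrees of the hub's axis and 4 mm of its centre), its collar home on the hub with a gap under 2 mm, at rest; the base stands flat within 40 mm of where it was (horizontal distance between post and socket below 0.004 m and z of post in the frame of socket between -0.003 and 0.002 m and angle between the z axis of post and the z axis of base, either way round below 0.05 rad and angle between base's own z axis and vertical below 0.05 rad and angle between post's own z axis and vertical below 0.08 rad and linear speed of post below 0.01 m/s and distance of base from where it was at the start of the episode below 0.04 m); the robot touches nothing.
It fails at once if the plug, sieve, bowl, beaker, salad server or brush is shifted by more than 30 mm (distance of any of plug, sieve, bowl, beaker, server, brush from where it was at the start of the episode above 0.03 m).
It also fails if it takes over 64 s, if anything falls off the work surface, if the arm or the gripper's body presses on something with over 40 N, if the wrist force passes 120 N, or if a joint passes its speed limit or range.

## Working session

There is one attempt and no reset: what is moved stays moved. The work goes in short steps, Python scripts to look and compute and a tool call to move; the robot and the scene stay as the last step left them, time stands still between calls to the robot, and variables do not carry over. Pictures are saved under pics/ and viewed, at most 10 in all, crops included, and the job is handed in when it is done.

Besides the shell and the picture viewer there is one more tool, called by a JSON object that holds its "fn" and its "kwargs". servo_tool: Moves the arm, as the interface text tells. Shifts and turns lie within -1 to 1; 1 stands for 250 mm of shift or 180 degrees of turn. Its arguments: {"type":"object","properties":{"rows":{"type":"array"}},"required":["rows"]}

```bash
mkdir -p pics; cat > h.py <<'E'
import numpy as np, cv2
from workcell import bot
from scipy.spatial.transform import Rotation as R
def cam(n, s=None):
    c=bot.camera_info(n)
    if n=='wrist':
        T=np.eye(4);T[:3,:3]=R.from_rotvec(s['tool_rot']).as_matrix();T[:3,3]=s['ee_pos']
        E=T@np.array(c['hand_eye'])
    else: E=np.array(c['extrinsics'])
    return np.array(c['mtx']),c['k1'],E
def ray(C,uv):
    K,k1,E=C; uv=np.atleast_2d(np.float64(uv))
    d=(uv-K[:2,2])/[K[0,0],K[1,1]]; p=d.copy()
    for _ in range(30): p=d/(1+k1*(p**2).sum(1,keepdims=True))
    v=np.c_[p,np.ones(len(p))]@E[:3,:3].T
    return E[:3,3],v/np.linalg.norm(v,axis=1,keepdims=True)
def onz(C,uv,z):
    o,v=ray(C,uv); return o+v*((z-o[2])/v[:,2])[:,None]
def tri(C1,a,C2,b):
    o1,v1=ray(C1,a);o2,v2=ray(C2,b);v1=v1[0];v2=v2[0]
    t=np.linalg.lstsq(np.c_[v1,-v2],o2-o1,rcond=None)[0]
    p=o1+t[0]*v1;q=o2+t[1]*v2
    return (p+q)/2,np.linalg.norm(p-q)
def proj(C,P):
    K,k1,E=C; p=(np.atleast_2d(P)-E[:3,3])@E[:3,:3]; s=p[:,:2]/p[:,2:]
    s=s*(1+k1*(s**2).sum(1,keepdims=True)); return s*[K[0,0],K[1,1]]+K[:2,2]
def save(n,im): cv2.imwrite('pics/'+n,im[:,:,::-1])
E
python3 - <<'E'
from h import *
s=bot.sense();print(s)
for n in('side','top','wrist'):
    im=bot.capture(n);save(n+'0.png',im);np.save(n+'0.npy',im);K,k,E=cam(n,s);print(n,K.round(1).tolist(),k,E.round(3).tolist())
print(bot.grasp_offset)
E
```

```text
{'t': 0.0, 'qpos': array([ 1.23299166e+00,  2.60664435e-01, -1.39393187e-01,  1.17271965e+00,
       -1.69544284e-05,  1.57083977e+00]), 'qvel': array([-3.76576096e-04,  7.58128130e-04, -3.84848712e-04,  1.77518040e-05,
       -3.78939363e-04, -5.40319702e-04]), 'joint_efforts': array([-1.04739716e-03, -4.05673134e+01,  2.53923905e+01,  1.88536471e-02,
       -4.16638875e-05,  3.39204611e-06]), 'ee_pos': array([0.17376615, 0.49466511, 0.23046607]), 'tool_rot': array([-5.28116811e-01, -3.09656272e+00,  3.07156167e-03]), 'wrist_force': array([-0.0070997 , -0.51955137,  0.47446438]), 'moment': array([ 0.00475049, -0.0312983 , -0.00263367]), 'grip_force': 0.0, 'gripper_width': 1.0022132633453364}
side [[486.6, 0.0, 261.7], [0.0, 486.6, 192.9], [0.0, 0.0, 1.0]] -0.08864123061872627 [[-0.491, 0.635, -0.597, 1.489], [0.871, 0.343, -0.351, 0.602], [-0.018, -0.692, -0.721, 1.263], [0.0, 0.0, 0.0, 1.0]]
top [[467.8, 0.0, 260.5], [0.0, 467.8, 193.4], [0.0, 0.0, 1.0]] -0.05545646001002835 [[-0.019, -0.98, 0.199, 0.176], [-1.0, 0.018, -0.008, 0.011], [0.004, -0.199, -0.98, 1.66], [0.0, 0.0, 0.0, 1.0]]
wrist [[267.6, 0.0, 261.4], [0.0, 267.6, 189.5], [0.0, 0.0, 1.0]] -0.037927361141313606 [[0.332, 0.908, 0.257, 0.108], [0.943, -0.319, -0.092, 0.518], [-0.001, 0.273, -0.962, 0.374], [0.0, 0.0, 0.0, 1.0]]
-0.0187
```

View pics/top0.png

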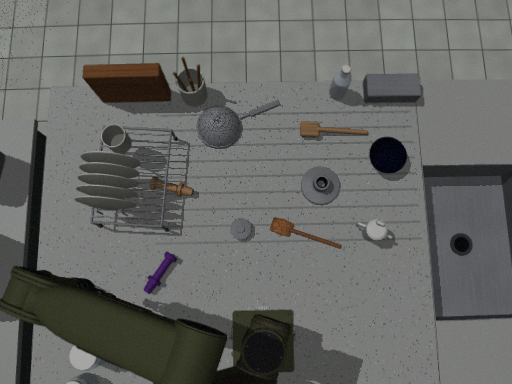

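View pics/side0.png

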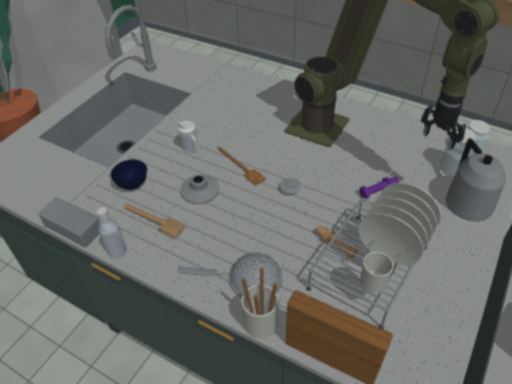

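The top view shows the post at (152–193, 181–193), with the collar and shank at its right end. The base is at (321,185), its hub mouth near (322,183). The side view shows the post at (316–357, 230–255) and the base at (199,187).

```bash
python3 - <<'E'
from h import *
t=np.load('top0.npy');s=np.load('side0.npy')
def cr(im,u,v,w,h,k): return cv2.resize(im[v:v+h,u:u+w],None,fx=k,fy=k,interpolation=cv2.INTER_CUBIC)
a=np.hstack([cr(t,140,160,65,48,6),cr(t,290,160,65,48,6)])
b=np.hstack([cr(s,305,215,65,48,6),cr(s,170,163,65,48,6)])
save('crop1.png',np.vstack([a,b]))
for n,im,(u,v,w,h) in(('top',t,(145,170,60,35)),('side',s,(308,218,60,45))):
    hsv=cv2.cvtColor(im,cv2.COLOR_RGB2HSV)[v:v+h,u:u+w]
    m=((hsv[...,0]<25)&(hsv[...,1]>80)&(hsv[...,2]>50)).astype(np.uint8)
    p=np.argwhere(m)[:,::-1]+[u,v];c=p.mean(0);e=np.linalg.svd(p-c,full_matrices=False)[2][0]
    q=(p-c)@e;print(n,len(p),c,e,q.min(),q.max())
E
```

```text
top 326 [172.26687117 187.37116564] [0.97501492 0.22213939] -22.45940026344392 20.799077591386254
side 273 [333.63736264 239.2014652 ] [0.82447798 0.56589404] -20.055981496975466 26.036152837653646
```

View pics/crop1.png

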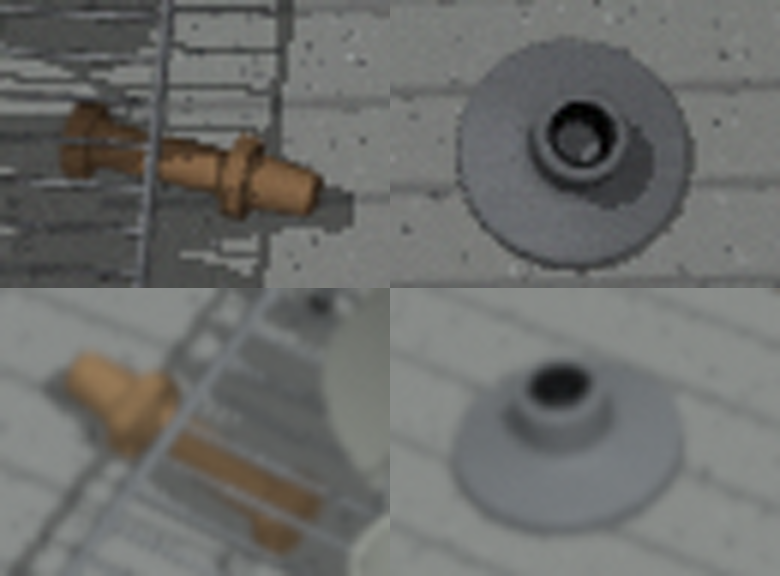

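The crops show, in top-view pixels, the post tip at (192,193), collar at (180,190), head end at (152,183) and hub mouth at (321.7,182.2). In the side view they are tip (318.3,228.7), collar (329.2,235.8), head (352.5,254.5) and hub mouth (198.3,179).

```bash
python3 - <<'E'
from h import *
T=cam('top');S=cam('side')
for n,a,b in(('tip',(192.2,192.8),(318.3,228.7)),('collar',(180,189.7),(329.2,235.8)),('head',(152.5,183),(352.5,254.5)),('hub',(321.7,182.2),(198.3,179))):
    print(n,tri(T,a,S,b))
print(onz(T,[[192.2,192.8],[180,189.7],[152.5,183]],.024), onz(T,[[321.7,182.2]],.056),onz(S,[[198.3,179]],.056))
# disc outline: edge ellipse centre at z .014 in top: left 458,right 692, top 38,bottom 270
print('disc',onz(T,[[(575-390)/6+290,153/6+160]],.012))
# shelf front edge bar near post, top at z~.095: crop (170,0),(140,285)
print('shelf edges',onz(T,[[140+285/6,160],[140+265/6,160+280/6],[140+168/6,160],[140+142/6,160+285/6]],.095))
print(onz(T,[[241,230],[218,128],[283,228]],.034))
E
```

```text
tip (array([0.51567902, 0.24210534, 0.02082747]), np.float64(0.0014933861454837008))
collar (array([0.52736715, 0.28607493, 0.02237921]), np.float64(0.0008518577055773147))
head (array([0.55617021, 0.38361282, 0.01737636]), np.float64(0.007601726315108579))
hub (array([ 0.53820878, -0.21798915,  0.05536846]), np.float64(0.0006932461474599436))
[[0.51473176 0.24234611 0.024     ]
 [0.52685911 0.28619835 0.024     ]
 [0.55330179 0.38568679 0.024     ]] [[ 0.53789063 -0.2175895   0.056     ]] [[ 0.53880267 -0.21791171  0.056     ]]
disc [[ 0.53565338 -0.22017142  0.012     ]]
shelf edges [[0.616485   0.24987381 0.095     ]
 [0.45242723 0.25919423 0.095     ]
 [0.61780477 0.31770683 0.095     ]
 [0.45079604 0.32901751 0.095     ]]
[[ 0.37687323  0.06910328  0.034     ]
 [ 0.7528043   0.14919226  0.034     ]
 [ 0.38116778 -0.07780382  0.034     ]]
```

{"fn": "servo_tool", "kwargs": {"rows": [{"dp":[-0.091,-0.106,0],"delta_rot":[0,0,0],"fingers":0},{"dp":[-0.091,-0.106,0],"delta_rot":[0,0,0],"fingers":0},{"dp":[-0.091,-0.106,0],"delta_rot":[0,0,0],"fingers":0},{"dp":[-0.091,-0.106,0],"delta_rot":[0,0,0],"fingers":0},{"dp":[-0.091,-0.106,0],"delta_rot":[0,0,0],"fingers":0},{"dp":[-0.091,-0.106,0],"delta_rot":[0,0,0],"fingers":0},{"dp":[-0.153,0.033,0],"delta_rot":[0,0,0],"fingers":0},{"dp":[-0.153,0.033,0],"delta_rot":[0,0,0],"fingers":0},{"dp":[-0.153,0.033,0],"delta_rot":[0,0,0],"fingers":0},{"dp":[-0.153,0.033,0],"delta_rot":[0,0,0],"fingers":0},{"dp":[-0.153,0.033,0],"delta_rot":[0,0,0],"fingers":0},{"dp":[-0.153,0.033,0],"delta_rot":[0,0,0],"fingers":0}]}}

```text
t: 1.15
ee_pos: [0.4847, 0.2699, 0.231]
tool_rot: [-0.529, -3.096, 0.0]
wrist_force: [0.7, 0.6, 0.5]
gripper_width: 1.0
grip_force: 0.0
```

{"fn": "servo_tool", "kwargs": {"rows": [{"dp":[-0.153,0.033,0],"delta_rot":[0,0,0.0397],"fingers":0},{"dp":[0,0,0],"delta_rot":[0,0,0.0397],"fingers":0},{"dp":[0,0,0],"delta_rot":[0,0,0.0397],"fingers":0},{"dp":[0,0,0],"delta_rot":[0,0,0.0397],"fingers":0},{"dp":[0,0,0],"delta_rot":[0,0,0.0397],"fingers":0},{"dp":[0,0,0],"delta_rot":[0,0,0.0397],"fingers":0},{"dp":[0,0,0],"delta_rot":[0,0,0.0397],"fingers":0},{"dp":[0,0,0],"delta_rot":[0,0,0.0397],"fingers":0},{"dp":[0,0,0],"delta_rot":[0,0,0.0397],"fingers":0},{"dp":[0,0,0],"delta_rot":[0,0,0.0397],"fingers":0},{"dp":[0,0,0],"delta_rot":[0,0,0.0397],"fingers":0},{"dp":[0,0,0],"delta_rot":[0,0,0.0397],"fingers":0}]}}

```text
t: 2.15
ee_pos: [0.5216, 0.2657, 0.2308]
tool_rot: [-2.5, -1.902, 0.002]
wrist_force: [-0.2, 0.5, 0.7]
gripper_width: 1.0
grip_force: 0.0
```

```bash
python3 - <<'E'
from h import *
s=bot.sense();M=R.from_rotvec(s['tool_rot']).as_matrix()
print(s['ee_pos'],M.round(3).tolist(),s['qpos'].round(3))
im=bot.capture('wrist');save('w1.png',im);np.save('w1.npy',im)
C=cam('wrist',s)
print(proj(C,[[.5147,.2423,.024],[.527,.2862,.024],[.5533,.3857,.024]]))
E
```

```text
[0.5215635  0.26571576 0.2308253 ] [[0.267, 0.964, -0.001], [0.964, -0.267, -0.0], [-0.001, -0.001, -1.0]] [ 0.471  0.365  0.014  1.221 -0.     2.312]
[[261.28694349 185.44815433]
 [261.39594097 151.77953987]
 [260.41700474  67.1158055 ]]
```

View pics/w1.png

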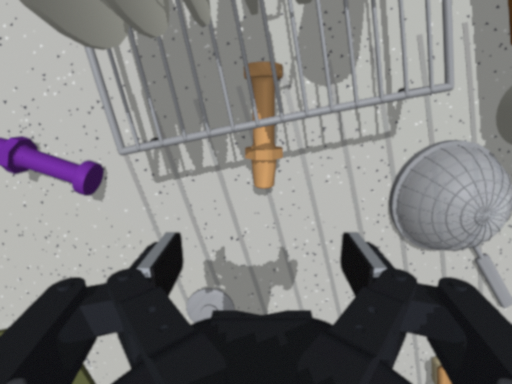

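The wrist view shows the tip at (263,188), the collar at (264,153) and the head end at (264,64). All agree with the predicted positions to about 2 mm, so I descend onto the shank.

{"fn": "servo_tool", "kwargs": {"rows": [{"dp":[0,0.008,0.15],"delta_rot":[0,0,0],"fingers":0},{"dp":[0,0,0.15],"delta_rot":[0,0,0],"fingers":0},{"dp":[0,0,0.15],"delta_rot":[0,0,0],"fingers":0},{"dp":[0,0,0.15],"delta_rot":[0,0,0],"fingers":0},{"dp":[0,0,0.15],"delta_rot":[0,0,0],"fingers":0},{"dp":[0,0,0.08],"delta_rot":[0,0,0],"fingers":0},{"dp":[0,0,0.06],"delta_rot":[0,0,0],"fingers":0},{"dp":[0,0,0],"delta_rot":[0,0,0],"fingers":0}]}}

```text
t: 2.87
ee_pos: [0.5206, 0.2637, 0.0048]
tool_rot: [-2.491, -1.912, 0.012]
wrist_force: [-0.5, -0.2, -0.8]
gripper_width: 1.0
grip_force: 0.0
```

{"fn": "servo_tool", "kwargs": {"rows": [{"dp":[0,0,0],"delta_rot":[0,0,0],"fingers":1},{"dp":[0,0,0],"delta_rot":[0,0,0],"fingers":1},{"dp":[0,0,0],"delta_rot":[0,0,0],"fingers":1},{"dp":[0,0,0],"delta_rot":[0,0,0],"fingers":1},{"dp":[0,0,0],"delta_rot":[0,0,0],"fingers":1},{"dp":[0,0,0],"delta_rot":[0,0,0],"fingers":1},{"dp":[0,0,0],"delta_rot":[0,0,0],"fingers":1},{"dp":[0,0,0],"delta_rot":[0,0,0],"fingers":1},{"dp":[0,0,0],"delta_rot":[0,0,0],"fingers":1},{"dp":[0,0,0],"delta_rot":[0,0,0],"fingers":1}]}}

```text
t: 3.7
ee_pos: [0.5249, 0.2658, 0.0105]
tool_rot: [2.493, 1.91, 0.004]
wrist_force: [-1.1, -0.9, 6.4]
gripper_width: 0.355
grip_force: 58.8
```

{"fn": "servo_tool", "kwargs": {"rows": [{"dp":[0,0,-0.012],"delta_rot":[0,0,0],"fingers":1},{"dp":[-0.06,0,0],"delta_rot":[0,0,0],"fingers":1},{"dp":[-0.1,0,0],"delta_rot":[0,0,0],"fingers":1},{"dp":[-0.12,0,0],"delta_rot":[0,0,0],"fingers":1},{"dp":[-0.12,0,0],"delta_rot":[0,0,0],"fingers":1},{"dp":[-0.12,0,0],"delta_rot":[0,0,0],"fingers":1},{"dp":[-0.08,0,-0.02],"delta_rot":[0,0,0],"fingers":1},{"dp":[-0.1,0.1,-0.02],"delta_rot":[0,0,0],"fingers":1},{"dp":[-0.1,0.1,0],"delta_rot":[0,0,0],"fingers":1},{"dp":[-0.1,0.1,0],"delta_rot":[0,0,0],"fingers":1},{"dp":[-0.1,0.1,0],"delta_rot":[0,0,0],"fingers":1},{"dp":[0,0,0],"delta_rot":[0,0,0],"fingers":1}]}}

```text
t: 4.7
ee_pos: [0.56, -0.0075, 0.0228]
tool_rot: [2.495, 1.899, 0.005]
wrist_force: [1.6, -0.2, -1.4]
gripper_width: 0.355
grip_force: 59.5
```

```bash
python3 - <<'E'
from h import *
s=bot.sense();print(s['ee_pos'],s['qpos'].round(3),s['gripper_width'])
save('s2.png',bot.capture('side'))
E
```

```text
[ 0.56002263 -0.00750567  0.0227584 ] [-0.011  0.482 -0.391  0.692 -0.003  1.829] 0.3547612283441469
```

View pics/s2.png

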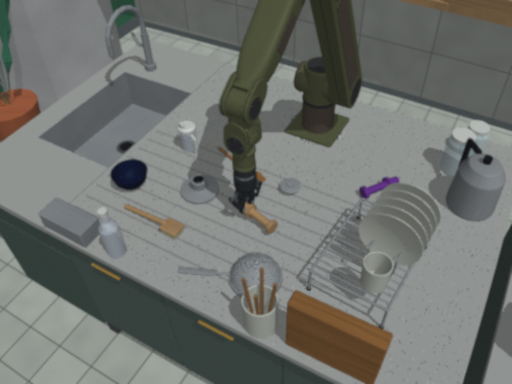

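The post is held level and clear of the shelf, with its head at (268,227). I set it down and let go.

{"fn": "servo_tool", "kwargs": {"rows": [{"dp":[0,0,0.024],"delta_rot":[0,0,0],"fingers":1},{"dp":[0,0,0.022],"delta_rot":[0,0,0],"fingers":1},{"dp":[0,0,0],"delta_rot":[0,0,0],"fingers":1},{"dp":[0,0,0],"delta_rot":[0,0,0],"fingers":0.7},{"dp":[0,0,0],"delta_rot":[0,0,0],"fingers":0.5},{"dp":[0,0,0],"delta_rot":[0,0,0],"fingers":0},{"dp":[0,0,0],"delta_rot":[0,0,0],"fingers":0},{"dp":[0,0,0],"delta_rot":[0,0,0],"fingers":0},{"dp":[0,0,0],"delta_rot":[0,0,0],"fingers":0}]}}

```text
t: 5.5
ee_pos: [0.5548, -0.0017, 0.0101]
tool_rot: [-2.493, -1.911, 0.001]
wrist_force: [0.1, 0.4, -0.0]
gripper_width: 0.997
grip_force: 0.0
```

{"fn": "servo_tool", "kwargs": {"rows": [{"dp":[0,0,-0.08],"delta_rot":[0,0,0],"fingers":0},{"dp":[0,0,-0.14],"delta_rot":[0,0,0],"fingers":0},{"dp":[0,0,-0.14],"delta_rot":[0,0,0],"fingers":0},{"dp":[0,0,-0.14],"delta_rot":[0,0,0],"fingers":0},{"dp":[0,0,-0.1],"delta_rot":[0,-0.0333,0],"fingers":0},{"dp":[0,0,0],"delta_rot":[0,-0.0333,0],"fingers":0},{"dp":[0,0,0],"delta_rot":[0,-0.0333,0],"fingers":0},{"dp":[0,0,0],"delta_rot":[0,-0.0333,0],"fingers":0},{"dp":[0,0,0],"delta_rot":[0,-0.0333,0],"fingers":0},{"dp":[0,0,0],"delta_rot":[0,0,0],"fingers":0},{"dp":[0,0,0],"delta_rot":[0,0,0],"fingers":0}]}}

```text
t: 6.42
ee_pos: [0.5551, -0.0008, 0.1587]
tool_rot: [2.193, 1.685, -0.589]
wrist_force: [-0.3, -0.0, -0.4]
gripper_width: 1.002
grip_force: 0.0
```

```bash
python3 - <<'E'
from h import *
s=bot.sense();M=R.from_rotvec(s['tool_rot']).as_matrix()
print(s['ee_pos'],M.round(3).tolist(),s['qpos'].round(3))
im=bot.capture('wrist');save('w3.png',im);np.save('w3.npy',im)
top=bot.capture('top');np.save('top3.npy',top)
C=cam('wrist',s)
hsv=cv2.cvtColor(im,cv2.COLOR_RGB2HSV)
m=((hsv[...,0]<25)&(hsv[...,1]>80)&(hsv[...,2]>60)).astype(np.uint8)
n,l,st,ce=cv2.connectedComponentsWithStats(m);
for i in range(1,n):
    if st[i,4]>300: print(st[i],ce[i], onz(C,[ce[i]],.024))
E
```

```text
[ 0.55510374 -0.00081987  0.15871893] [[0.222, 0.966, -0.131], [0.837, -0.258, -0.482], [-0.499, -0.003, -0.866]] [ 0.252  0.537 -0.021  1.291 -0.449  2.147]
[ 234    0   55  147 5368] [261.19094635  71.51154993] [[0.56512292 0.03920573 0.024     ]]
[ 127  164   50   71 1945] [153.52596401 189.13676093] [[ 0.40305621 -0.06264895  0.024     ]]
[ 404  188   70   87 2306] [437.81309627 218.4189072 ] [[ 0.74874235 -0.2138142   0.024     ]]
```

View pics/w3.png

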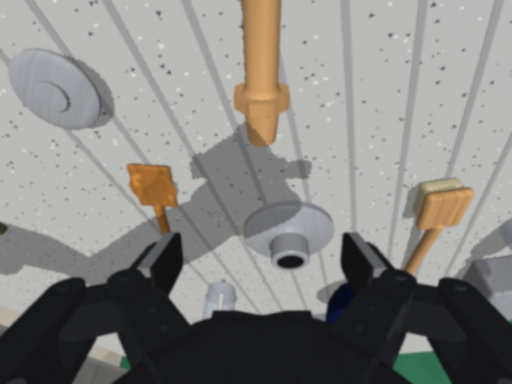

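The wrist view shows the post lying along the image column u≈262, its collar at (262,98) and tip at (263,144). The hub mouth is at (290,262).

```bash
python3 - <<'E'
from h import *
s=bot.sense();M=R.from_rotvec(s['tool_rot']).as_matrix();p=s['ee_pos']
C=cam('wrist',s);T=cam('top')
print('wrist hub',onz(C,[[290,262]],.056),'collar',onz(C,[[262,100]],.030),'tip',onz(C,[[263,140]],.024),'axis',onz(C,[[263,10]],.038))
im=np.load('top3.npy');hsv=cv2.cvtColor(im,cv2.COLOR_RGB2HSV)
m=((hsv[...,0]<25)&(hsv[...,1]>80)&(hsv[...,2]>50)).astype(np.uint8)
n,l,st,ce=cv2.connectedComponentsWithStats(m)
for i in range(1,n):
    if st[i,4]>80 and 200<ce[i][0]<300: print(st[i],ce[i],onz(T,[ce[i]],.024))
# target grasp: s=60 from tip (s=-40)
d=np.array([.26,.9656,0]); tip=onz(C,[[263,140]],.024)[0]
for G in (tip+100*1e-3*d,):
    G[2]=.026; t=G+.0187*M[:,2]; print('G',G,'tcp',t,'dp units',M.T@(t-p)/.25)
E
```

```text
wrist hub [[ 0.53790244 -0.22347692  0.056     ]] collar [[0.56015786 0.01493269 0.03      ]] tip [[ 0.5490214  -0.03047424  0.024     ]] axis [[0.57900595 0.08249545 0.038     ]]
[251 173  17  13 125] [259.28  179.616] [[0.5586615  0.00184974 0.024     ]]
[270 217  71  31 506] [294.22924901 230.90118577] [[ 0.37142035 -0.11754913  0.024     ]]
G [0.5750214  0.06608576 0.026     ] tcp [0.57258922 0.05708708 0.00978894] dp units [0.51542634 0.00560831 0.39834372]
```

{"fn": "servo_tool", "kwargs": {"rows": [{"dp":[0.13,0.003,0],"delta_rot":[0,0,0],"fingers":0},{"dp":[0.13,0.003,0],"delta_rot":[0,0,0],"fingers":0},{"dp":[0.13,0,0],"delta_rot":[0,0,0],"fingers":0},{"dp":[0.13,0,0],"delta_rot":[0,0,0],"fingers":0},{"dp":[0,0,0.1],"delta_rot":[0,0,0],"fingers":0},{"dp":[0,0,0.12],"delta_rot":[0,0,0],"fingers":0},{"dp":[0,0,0.1],"delta_rot":[0,0,0],"fingers":0},{"dp":[0,0,0.07],"delta_rot":[0,0,0],"fingers":0},{"dp":[0,0,0],"delta_rot":[0,0,0],"fingers":0},{"dp":[0,0,0],"delta_rot":[0,0,0],"fingers":0}]}}

```text
t: 7.35
ee_pos: [0.5728, 0.0576, 0.0116]
tool_rot: [2.197, 1.678, -0.588]
wrist_force: [0.3, 0.2, -0.4]
gripper_width: 1.003
grip_force: 0.0
```

{"fn": "servo_tool", "kwargs": {"rows": [{"dp":[0,0,0],"delta_rot":[0,0,0],"fingers":1},{"dp":[0,0,0],"delta_rot":[0,0,0],"fingers":1},{"dp":[0,0,0],"delta_rot":[0,0,0],"fingers":1},{"dp":[0,0,0],"delta_rot":[0,0,0],"fingers":1},{"dp":[0,0,0],"delta_rot":[0,0,0],"fingers":1},{"dp":[0,0,0],"delta_rot":[0,0,0],"fingers":1},{"dp":[0,0,0],"delta_rot":[0,0,0],"fingers":1},{"dp":[0,0,0],"delta_rot":[0,0,0],"fingers":1},{"dp":[0,0,0],"delta_rot":[0,0,0],"fingers":1},{"dp":[0,0,0],"delta_rot":[0,0,0],"fingers":1}]}}

```text
t: 8.18
ee_pos: [0.5738, 0.0597, 0.0117]
tool_rot: [2.194, 1.681, -0.585]
wrist_force: [-1.3, 2.3, 6.1]
gripper_width: 0.306
grip_force: 58.6
```

{"fn": "servo_tool", "kwargs": {"rows": [{"dp":[-0.03,0,-0.05],"delta_rot":[0,0,0],"fingers":1},{"dp":[-0.068,0,-0.118],"delta_rot":[0,0,0],"fingers":1},{"dp":[-0.068,0,-0.118],"delta_rot":[0,0,0],"fingers":1},{"dp":[-0.068,0,-0.118],"delta_rot":[0,0,0],"fingers":1},{"dp":[-0.068,0,-0.118],"delta_rot":[0,0,0],"fingers":1},{"dp":[-0.068,0,-0.118],"delta_rot":[0,0,0],"fingers":1},{"dp":[0,0,0],"delta_rot":[0,0.0385,0],"fingers":1},{"dp":[0,0,0],"delta_rot":[0,0.0385,0],"fingers":1},{"dp":[0,0,0],"delta_rot":[0,0.0385,0],"fingers":1},{"dp":[0,0,0],"delta_rot":[0,0.0385,0],"fingers":1},{"dp":[0,0,0],"delta_rot":[0,0,0],"fingers":1}]}}

```text
t: 9.1
ee_pos: [0.572, 0.0554, 0.1969]
tool_rot: [2.48, 1.889, -0.044]
wrist_force: [-1.3, -0.7, -1.5]
gripper_width: 0.308
grip_force: 59.0
```

{"fn": "servo_tool", "kwargs": {"rows": [{"dp":[0,0,0],"delta_rot":[0,0.0385,0],"fingers":1},{"dp":[0,0,0],"delta_rot":[0,0.0385,0],"fingers":1},{"dp":[0,0,0],"delta_rot":[0,0.0385,0],"fingers":1},{"dp":[0,0,0],"delta_rot":[0,0.0385,0],"fingers":1},{"dp":[0,0,0],"delta_rot":[0,0.0385,0],"fingers":1},{"dp":[0,0,0],"delta_rot":[0,0.0385,0],"fingers":1},{"dp":[0,0,0],"delta_rot":[0,0.0385,0],"fingers":1},{"dp":[0,0,0],"delta_rot":[0,0.0385,0],"fingers":1},{"dp":[0,0,0],"delta_rot":[0,0.0385,0],"fingers":1},{"dp":[0,0,0],"delta_rot":[0,0,0],"fingers":1},{"dp":[0,0,0],"delta_rot":[0,0,0],"fingers":1}]}}

```text
t: 10.02
ee_pos: [0.5725, 0.0587, 0.1928]
tool_rot: [-1.824, -1.39, -1.045]
wrist_force: [0.7, 0.7, -0.5]
gripper_width: 0.306
grip_force: 59.2
```

```bash
python3 - <<'E'
from h import *
s=bot.sense();M=R.from_rotvec(s['tool_rot']).as_matrix()
print(s['ee_pos'],M.round(3).tolist(),s['qpos'].round(3),s['gripper_width'])
a=bot.capture('side');b=bot.capture('top');c=bot.capture('wrist')
np.save('side4.npy',a);np.save('top4.npy',b);np.save('w4.npy',c)
def cr(im,u,v,w,h,k): return cv2.resize(im[v:v+h,u:u+w],None,fx=k,fy=k,interpolation=cv2.INTER_CUBIC)
save('m4.png',np.vstack([np.hstack([cr(a,170,90,130,100,3),cr(b,210,120,130,100,3)]),cr(c,56,84,390,300,2)[:300]]))
E
```

```text
[0.57248578 0.05866564 0.19277769] [[0.137, 0.965, 0.223], [0.482, -0.261, 0.836], [0.865, -0.007, -0.501]] [-0.396  0.492 -0.348  0.96   1.03   1.313] 0.3063186930933823
```

View pics/m4.png

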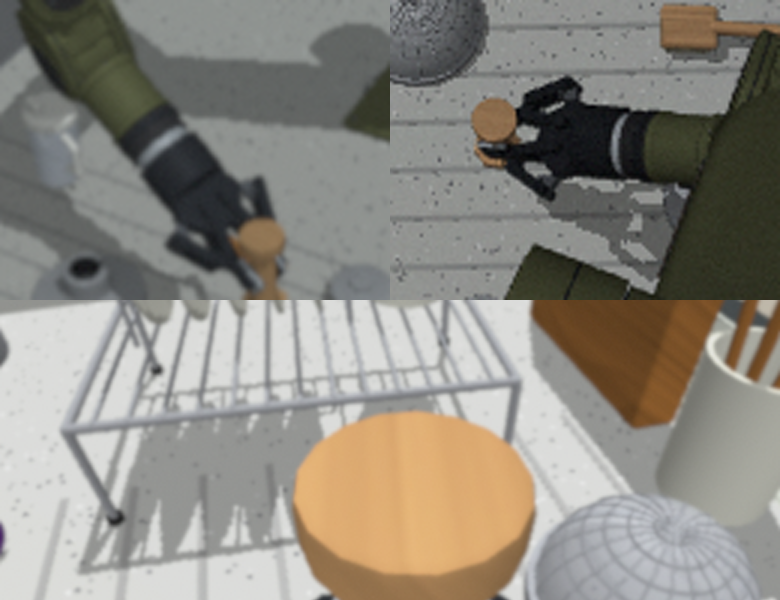

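Side and top views show the head up, centred at side pixel (257,170) and top pixel (244,160). The gripper comes from the -y side. I yaw about the vertical so the hand comes from the robot's side, away from the beaker.

{"fn": "servo_tool", "kwargs": {"rows": [{"dp":[0,0,0],"delta_rot":[-0.032,0,0.0185],"fingers":1},{"dp":[0,0,0],"delta_rot":[-0.032,0,0.0185],"fingers":1},{"dp":[0,0,0],"delta_rot":[-0.032,0,0.0185],"fingers":1},{"dp":[0,0,0],"delta_rot":[-0.032,0,0.0185],"fingers":1},{"dp":[0,0,0],"delta_rot":[-0.032,0,0.0185],"fingers":1},{"dp":[0,0,0],"delta_rot":[-0.032,0,0.0185],"fingers":1},{"dp":[0,0,0],"delta_rot":[0,0,0],"fingers":1},{"dp":[0,0,0],"delta_rot":[0,0,0],"fingers":1}]}}

```text
t: 10.83
ee_pos: [0.5724, 0.061, 0.1902]
tool_rot: [-2.24, -0.965, -1.274]
wrist_force: [-0.3, -0.7, -1.0]
gripper_width: 0.307
grip_force: 59.4
```

```bash
python3 - <<'E'
from h import *
s=bot.sense();M=R.from_rotvec(s['tool_rot']).as_matrix();p=s['ee_pos']
print(p,M.round(3).tolist(),s['qpos'].round(3),s['gripper_width'])
T=cam('top');S=cam('side')
print('beaker',onz(T,[[377,230]],.1),'bowl',onz(T,[[388,155]],.06))
G=p-.0187*M[:,2];print('G',G)
t=np.array([.538,-.2185,G[2]]); print('dp units',M.T@(t-G)/.25, 'up',M.T@[0,0,1])
a=bot.capture('side');b=bot.capture('top');np.save('side5.npy',a);np.save('top5.npy',b)
for n,im,Cm in(('side',a,S),('top',b,T)):
    q=proj(Cm,[G+[0,0,.052],G-[0,0,.054],G-[0,0,.1]]);print(n,q.round(1).tolist())
    hsv=cv2.cvtColor(im,cv2.COLOR_RGB2HSV);m=((hsv[...,0]<25)&(hsv[...,1]>70)&(hsv[...,2]>40)).astype(np.uint8)
    N,l,st,ce=cv2.connectedComponentsWithStats(m)
    for i in range(1,N):
        if st[i,4]>40 and np.abs(ce[i]-q[0]).max()<60: print(st[i],ce[i])
E
```

```text
[0.57235726 0.06097363 0.19022114] [[0.351, 0.725, 0.592], [0.374, -0.688, 0.622], [0.859, 0.003, -0.513]] [-0.347  0.203 -0.91  -0.135  0.904  2.276] 0.3065125565816783
beaker [[ 0.35979514 -0.39066788  0.1       ]] bowl [[ 0.63232587 -0.45909792  0.06      ]]
G [0.56128297 0.04934605 0.19980496]
dp units [-0.43309803  0.66980503 -0.72133557] up [ 0.85867875  0.00329197 -0.51250363]
side [[259.4, 166.9], [260.1, 191.2], [260.4, 201.0]]
[218 147  16  14  53] [225.9245283  153.45283019]
[252 162  16  41 419] [259.85918854 181.04534606]
top [[244.1, 162.4], [245.1, 170.8], [245.5, 174.1]]
[236 154  16  19 213] [243.95305164 162.66666667]
```

{"fn": "servo_tool", "kwargs": {"rows": [{"dp":[-0.054,0.0837,-0.0902],"delta_rot":[0,0,0],"fingers":1},{"dp":[-0.054,0.0837,-0.0902],"delta_rot":[0,0,0],"fingers":1},{"dp":[-0.054,0.0837,-0.0902],"delta_rot":[0,0,0],"fingers":1},{"dp":[-0.054,0.0837,-0.0902],"delta_rot":[0,0,0],"fingers":1},{"dp":[-0.054,0.0837,-0.0902],"delta_rot":[0,0,0],"fingers":1},{"dp":[-0.054,0.0837,-0.0902],"delta_rot":[0,0,0],"fingers":1},{"dp":[-0.054,0.0837,-0.0902],"delta_rot":[0,0,0],"fingers":1},{"dp":[-0.054,0.0837,-0.0902],"delta_rot":[0,0,0],"fingers":1},{"dp":[0,0,0],"delta_rot":[0,0,0],"fingers":1},{"dp":[0,0,0],"delta_rot":[0,0,0],"fingers":1},{"dp":[0,0,0],"delta_rot":[0,0,0],"fingers":1}]}}

```text
t: 11.85
ee_pos: [0.5507, -0.2102, 0.1896]
tool_rot: [-2.243, -0.96, -1.277]
wrist_force: [-0.6, 0.1, -2.2]
gripper_width: 0.308
grip_force: 59.9
```

```bash
cat > look.py <<'E'
from h import *
import sys
s=bot.sense();M=R.from_rotvec(s['tool_rot']).as_matrix();p=s['ee_pos']
T=cam('top');S=cam('side')
print(p,M.round(3).tolist(),s['qpos'].round(3),s['gripper_width'],s['wrist_force'].round(1))
G=p-.0187*M[:,2];print('G',G,'up',M.T@[0,0,1])
a=bot.capture('side');b=bot.capture('top');n=sys.argv[1];np.save('side%s.npy'%n,a);np.save('top%s.npy'%n,b)
crops=[]
for im,Cm in((a,S),(b,T)):
    q=proj(Cm,[G+[0,0,.052],G-[0,0,.054],G-[0,0,.1],[.538,-.2185,.056]]);
    u,v=(q[:1].mean(0)-[33,30]).astype(int); print('crop origin',u,v,'pred headtop,collar,tip,hub',((q-[u,v])*6).round(0).tolist())
    crops.append(cv2.resize(im[v:v+80,u:u+65],None,fx=6,fy=6,interpolation=cv2.INTER_CUBIC))
save('m%s.png'%n,np.hstack(crops))
E
python3 look.py 6
```

```text
[ 0.55069584 -0.21015661  0.18961195] [[0.352, 0.722, 0.595], [0.372, -0.692, 0.619], [0.859, 0.003, -0.512]] [-0.849  0.477 -0.37   0.862  1.028  1.406] 0.3080556345588182 [-0.6  0.1 -2.2]
G [ 0.53956136 -0.22173761  0.19918241] up [ 0.85910467  0.00330396 -0.51178926]
crop origin 157 106 pred headtop,collar,tip,hub [[201.0, 181.0], [224.0, 325.0], [233.0, 384.0], [248.0, 437.0]]
crop origin 298 137 pred headtop,collar,tip,hub [[200.0, 184.0], [171.0, 232.0], [159.0, 251.0], [144.0, 271.0]]
```

View pics/m6.png

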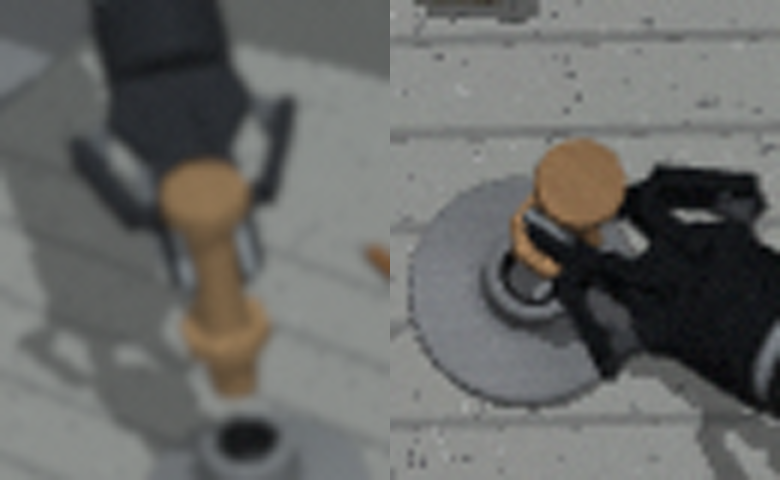

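Side crop: head (206,186), collar (227,330), tip (235,388) and hub mouth (248,438). Top crop: head (190,183), collar about (162,235) and hub mouth (140,273). The post looks upright and is offset a few mm from the nominal grasp point.

```bash
python3 - <<'E'
from h import *
T=cam('top');S=cam('side')
f=lambda o,c:np.array(o)+np.array(c)/6
so,to=(157,106),(298,137)
for n,a,b in(('head',(206,186),(190,183)),('collar',(227,330),(162,235)),('hub',(248,438),(140,273))):
    P,e=tri(T,f(to,b),S,f(so,a));print(n,P.round(4),e)
# finer: head ellipse by mask in both
for nm,o,Cm in(('side',so,S),('top',to,T)):
    im=np.load(nm+'6.npy')[o[1]:o[1]+80,o[0]:o[0]+65]
    hsv=cv2.cvtColor(im,cv2.COLOR_RGB2HSV);m=((hsv[...,0]<25)&(hsv[...,1]>70)&(hsv[...,2]>40))
    for v in range(22,68,2):
        u=np.where(m[v])[0]; 
        if len(u): print(nm,v+o[1],u.min()+o[0],u.max()+o[0],len(u))
M=R.from_rotvec(bot.sense()['tool_rot']).as_matrix();print((M.T@np.array([[1,0,0],[0,1,0],[0,0,1.]])).round(3).tolist())
E
```

```text
head [ 0.5408 -0.2174  0.2503] 0.00098870900115206
collar [ 0.5395 -0.2185  0.1425] 0.002739627666572226
hub [ 0.5376 -0.2174  0.055 ] 0.0022180074733456883
side 132 190 191 2
side 134 186 195 10
side 136 184 197 14
side 138 184 198 15
side 140 184 197 14
side 142 184 196 13
side 144 187 195 9
side 146 189 195 7
side 148 189 221 10
side 150 190 221 9
side 152 190 196 7
side 154 190 196 7
side 156 190 199 10
side 158 189 200 12
side 160 188 201 14
side 162 188 200 13
side 164 189 199 11
side 166 192 198 7
side 168 193 198 6
side 170 193 198 6
top 161 326 333 8
top 163 324 335 12
top 165 322 336 15
top 167 322 336 15
top 169 322 336 15
top 171 320 335 15
top 173 318 334 12
top 175 318 332 8
top 177 319 332 5
top 179 318 323 6
top 181 321 326 6
[[0.352, 0.372, 0.859], [0.723, -0.691, 0.002], [0.594, 0.621, -0.512]]
```

{"fn": "servo_tool", "kwargs": {"rows": [{"dp":[-0.001,-0.008,-0.002],"delta_rot":[0,0,0],"fingers":1},{"dp":[-0.0344,0,0.0205],"delta_rot":[0,0,0],"fingers":1},{"dp":[-0.0344,0,0.0205],"delta_rot":[0,0,0],"fingers":1},{"dp":[-0.0344,0,0.0205],"delta_rot":[0,0,0],"fingers":1},{"dp":[-0.0344,0,0.0205],"delta_rot":[0,0,0],"fingers":1},{"dp":[-0.0258,0,0.0154],"delta_rot":[0,0,0],"fingers":1},{"dp":[-0.0172,0,0.0102],"delta_rot":[0,0,0],"fingers":1},{"dp":[0,0,0],"delta_rot":[0,0,0],"fingers":1},{"dp":[0,0,0],"delta_rot":[0,0,0],"fingers":1}]}}

```text
t: 12.7
ee_pos: [0.548, -0.2079, 0.1364]
tool_rot: [-2.243, -0.959, -1.275]
wrist_force: [0.4, -0.0, -1.3]
gripper_width: 0.307
grip_force: 59.6
```

{"fn": "servo_tool", "kwargs": {"rows": [{"dp":[-0.0138,0,0.0082],"delta_rot":[0,0,0],"fingers":1},{"dp":[-0.0138,0,0.0082],"delta_rot":[0,0,0],"fingers":1},{"dp":[-0.0138,0,0.0082],"delta_rot":[0,0,0],"fingers":1},{"dp":[0,0,0],"delta_rot":[0,0,0],"fingers":1},{"dp":[0,0,0],"delta_rot":[0,0,0],"fingers":1}]}}

```text
t: 13.12
ee_pos: [0.5483, -0.2083, 0.1246]
tool_rot: [-2.243, -0.961, -1.276]
wrist_force: [1.8, -0.1, -2.2]
gripper_width: 0.306
grip_force: 59.7
```

{"fn": "servo_tool", "kwargs": {"rows": [{"dp":[-0.0069,0,0.0041],"delta_rot":[0,0,0],"fingers":1},{"dp":[-0.0069,0,0.0041],"delta_rot":[0,0,0],"fingers":1},{"dp":[0,0,0],"delta_rot":[0,0,0],"fingers":1},{"dp":[0,0,0],"delta_rot":[0,0,0],"fingers":1}]}}

```text
t: 13.45
ee_pos: [0.5484, -0.2083, 0.121]
tool_rot: [-2.243, -0.961, -1.277]
wrist_force: [2.8, -1.4, -1.1]
gripper_width: 0.306
grip_force: 59.6
```

```bash
python3 look.py 7 | tail -4;python3 - <<'E'
import numpy as np,cv2
from h import *
for nm,sl in(('side',(140,200,170,215)),('top',(150,190,300,345))):
    im=np.load(nm+'7.npy');hsv=cv2.cvtColor(im,cv2.COLOR_RGB2HSV);m=((hsv[...,0]<25)&(hsv[...,1]>70)&(hsv[...,2]>40))
    for v in range(sl[0],sl[1]):
        u=np.where(m[v,sl[2]:sl[3]])[0]+sl[2]
        if len(u): print(nm,v,u.min(),u.max(),len(u),end=' | ')
E
```

```text
[ 0.54843929 -0.20834797  0.12104696] [[0.351, 0.722, 0.595], [0.372, -0.691, 0.619], [0.859, 0.004, -0.512]] [-0.85   0.56  -0.448  0.702  1.028  1.404] 0.30620258725572935 [ 2.8 -1.4 -1.1]
G [ 0.53730385 -0.21992891  0.13061638] up [ 0.8591356   0.00385512 -0.51173349]
crop origin 160 121 pred headtop,collar,tip,hub [[203.0, 184.0], [225.0, 320.0], [233.0, 376.0], [230.0, 347.0]]
crop origin 294 143 pred headtop,collar,tip,hub [[201.0, 184.0], [175.0, 228.0], [165.0, 246.0], [168.0, 235.0]]
side 148 191 197 7 | side 149 190 198 9 | side 150 189 199 11 | side 151 188 199 12 | side 152 187 200 14 | side 153 187 201 15 | side 154 187 201 15 | side 155 187 200 14 | side 156 187 200 14 | side 157 188 199 12 | side 158 188 199 12 | side 159 191 198 8 | side 160 191 198 8 | side 161 192 198 7 | side 162 192 198 7 | side 163 193 198 6 | side 164 193 198 6 | side 165 193 199 7 | side 166 193 199 7 | side 167 194 199 6 | side 168 194 199 6 | side 169 193 200 8 | side 170 193 201 9 | side 171 193 202 10 | side 172 192 203 12 | side 173 191 203 13 | side 174 191 203 13 | side 175 191 203 13 | side 176 191 203 13 | side 177 191 203 13 | side 178 192 202 11 | side 179 193 202 10 | side 180 194 201 8 | side 181 195 200 6 | top 167 323 329 7 | top 168 321 330 10 | top 169 321 331 11 | top 170 320 332 13 | top 171 320 332 13 | top 172 319 333 15 | top 173 319 333 15 | top 174 319 333 15 | top 175 318 333 16 | top 176 317 332 16 | top 177 316 332 15 | top 178 316 331 12 | top 179 316 330 11 | top 180 316 329 8 | top 181 316 329 6 | top 182 316 329 6 | top 183 316 319 4 | top 184 316 320 5 | top 185 317 322 6 | top 186 318 323 6 | top 187 320 323 4 |
```

{"fn": "servo_tool", "kwargs": {"rows": [{"dp":[-0.0052,-0.004,0.0031],"delta_rot":[0,0,0],"fingers":1},{"dp":[-0.0052,-0.004,0.0031],"delta_rot":[0,0,0],"fingers":1},{"dp":[0,0,0],"delta_rot":[0,0,0],"fingers":1},{"dp":[0,0,0],"delta_rot":[0,0,0],"fingers":1}]}}

```text
t: 13.88
ee_pos: [0.548, -0.2079, 0.1191]
tool_rot: [-2.243, -0.963, -1.281]
wrist_force: [4.3, -3.4, 2.0]
gripper_width: 0.308
grip_force: 59.7
```

{"fn": "servo_tool", "kwargs": {"rows": [{"dp":[0,0.014,0],"delta_rot":[0,0,0],"fingers":1},{"dp":[-0.0052,0,0.0031],"delta_rot":[0,0,0],"fingers":1},{"dp":[0,0,0],"delta_rot":[0,0,0],"fingers":1},{"dp":[0,0,0],"delta_rot":[0,0,0],"fingers":1}]}}

```text
t: 14.22
ee_pos: [0.5491, -0.2087, 0.1166]
tool_rot: [-2.242, -0.959, -1.277]
wrist_force: [1.2, 0.1, 3.1]
gripper_width: 0.308
grip_force: 60.1
```

{"fn": "servo_tool", "kwargs": {"rows": [{"dp":[0,0,0],"delta_rot":[0,0,0],"fingers":0.68},{"dp":[0,0,0],"delta_rot":[0,0,0],"fingers":0.6},{"dp":[0,0,0],"delta_rot":[0,0,0],"fingers":0.4},{"dp":[0,0,0],"delta_rot":[0,0,0],"fingers":0.2},{"dp":[0,0,0],"delta_rot":[0,0,0],"fingers":0},{"dp":[0,0,0],"delta_rot":[0,0,0],"fingers":0},{"dp":[0,0,0],"delta_rot":[0,0,0],"fingers":0},{"dp":[0,0,0],"delta_rot":[0,0,0],"fingers":0},{"dp":[0,0,0],"delta_rot":[0,0,0],"fingers":0}]}}

```text
t: 14.97
ee_pos: [0.5491, -0.209, 0.1163]
tool_rot: [-2.243, -0.96, -1.276]
wrist_force: [0.0, -0.2, -0.2]
gripper_width: 1.0
grip_force: 0.0
```

```bash
python3 look.py 8
```

```text
[ 0.54914773 -0.20902659  0.11625609] [[0.353, 0.722, 0.595], [0.371, -0.691, 0.62], [0.859, 0.002, -0.512]] [-0.849  0.568 -0.448  0.694  1.027  1.404] 0.9999685477810192 [ 0.  -0.2 -0.2]
G [ 0.53802387 -0.22061492  0.12583005] up [ 0.85899616  0.00243094 -0.51197626]
crop origin 160 122 pred headtop,collar,tip,hub [[203.0, 185.0], [224.0, 320.0], [232.0, 376.0], [230.0, 341.0]]
crop origin 294 143 pred headtop,collar,tip,hub [[201.0, 185.0], [175.0, 229.0], [165.0, 246.0], [168.0, 235.0]]
```

View pics/m8.png

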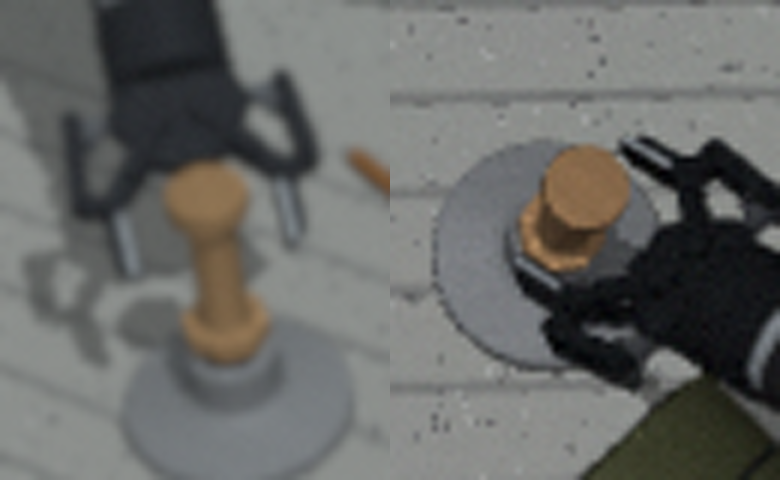

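The post stands by itself, its collar about 10 mm above the hub. Side-crop head is at (207,187) and collar at (226,325); top-crop head is at (196,185). I back out, close the fingers and turn the tool down.

{"fn": "servo_tool", "kwargs": {"rows": [{"dp":[0,0,-0.08],"delta_rot":[0,0,0],"fingers":0},{"dp":[0,0,-0.14],"delta_rot":[0,0,0],"fingers":0},{"dp":[0,0,-0.16],"delta_rot":[0,0,0],"fingers":0},{"dp":[0,0,-0.14],"delta_rot":[0,0,0],"fingers":0},{"dp":[0.115,0,-0.068],"delta_rot":[0,0,0],"fingers":1},{"dp":[0.115,0,-0.068],"delta_rot":[0,0,0],"fingers":1},{"dp":[0.115,0,-0.068],"delta_rot":[0,-0.0365,0],"fingers":1},{"dp":[0,0,0],"delta_rot":[0,-0.0365,0],"fingers":1},{"dp":[0,0,0],"delta_rot":[0,-0.0365,0],"fingers":1},{"dp":[0,0,0],"delta_rot":[0,-0.0365,0],"fingers":1},{"dp":[0,0,0],"delta_rot":[0,-0.0365,0],"fingers":1},{"dp":[0,0,0],"delta_rot":[0,-0.0365,0],"fingers":1}]}}

```text
t: 16.07
ee_pos: [0.4719, -0.2898, 0.2847]
tool_rot: [-2.738, -1.169, -0.474]
wrist_force: [0.2, -0.3, 0.1]
gripper_width: -0.005
grip_force: 0.0
```

{"fn": "servo_tool", "kwargs": {"rows": [{"dp":[0,0,0],"delta_rot":[0,-0.0365,0],"fingers":1},{"dp":[0,0,0],"delta_rot":[0,-0.0365,0],"fingers":1},{"dp":[0,0,0],"delta_rot":[0,-0.0365,0],"fingers":1},{"dp":[0,0,0],"delta_rot":[0,0,0],"fingers":1},{"dp":[0,0,0],"delta_rot":[0,0,0],"fingers":1}]}}

```text
t: 16.48
ee_pos: [0.4729, -0.2877, 0.2829]
tool_rot: [2.886, 1.239, 0.005]
wrist_force: [-0.8, -0.1, 0.3]
gripper_width: 0.003
grip_force: 0.0
```

```bash
cat > head.py <<'E'
from h import *
s=bot.sense();M=R.from_rotvec(s['tool_rot']).as_matrix();p=s['ee_pos']
T=cam('top');S=cam('side')
print(p,M.round(3).tolist(),s['qpos'].round(3),s['gripper_width'])
for nm,Cm,roi in(('side',S,(130,195,165,225)),('top',T,(155,195,300,345))):
    im=bot.capture(nm);np.save(nm+'9.npy',im);hsv=cv2.cvtColor(im,cv2.COLOR_RGB2HSV);m=((hsv[...,0]<25)&(hsv[...,1]>70)&(hsv[...,2]>40))
    print()
    for v in range(roi[0],roi[1]):
        u=np.where(m[v,roi[2]:roi[3]])[0]+roi[2]
        if len(u): print(nm,v,u.min(),u.max(),len(u),end=' | ')
E
python3 head.py
```

```text
[ 0.47289188 -0.28765163  0.28288336] [[0.689, 0.725, 0.003], [0.725, -0.689, 0.001], [0.003, 0.002, -1.0]] [-0.548  0.292  0.041  1.317  0.002  1.783] 0.0034291532888280755

side 147 219 219 1 | side 148 218 221 4 | side 149 219 222 4 | side 150 192 224 11 | side 151 190 224 14 | side 152 189 224 14 | side 153 188 224 14 | side 154 188 200 13 | side 155 188 200 13 | side 156 188 200 13 | side 157 189 199 11 | side 158 189 199 11 | side 159 190 198 9 | side 160 191 198 8 | side 161 192 198 7 | side 162 192 198 7 | side 163 193 198 6 | side 164 193 198 6 | side 165 193 198 6 | side 166 193 199 7 | side 167 193 199 7 | side 168 193 199 7 | side 169 194 199 6 | side 170 194 200 7 | side 171 194 201 8 | side 172 193 202 10 | side 173 192 203 12 | side 174 191 203 13 | side 175 191 204 14 | side 176 191 204 14 | side 177 191 203 13 | side 178 191 203 13 | side 179 192 202 11 | side 180 193 201 9 | side 181 195 200 6 | 
top 167 325 327 3 | top 168 322 330 9 | top 169 322 330 9 | top 170 321 332 12 | top 171 320 332 13 | top 172 320 333 14 | top 173 319 333 15 | top 174 319 333 15 | top 175 319 333 15 | top 176 318 333 16 | top 177 317 332 16 | top 178 316 332 17 | top 179 316 331 16 | top 180 316 330 15 | top 181 316 329 14 | top 182 316 329 14 | top 183 316 329 14 | top 184 316 328 13 | top 185 317 327 11 | top 186 318 326 9 | top 187 320 326 7 |
```

```bash
python3 - <<'E'
from h import *
T=cam('top');S=cam('side');s=bot.sense();M=R.from_rotvec(s['tool_rot']).as_matrix()
P,e=tri(T,(326.2,174.2),S,(194.3,153.0));print(P,e)
print('dp',M.T@(P-s['ee_pos'])/.25)
E
```

```text
[ 0.53751981 -0.2172311   0.17799637] 0.0024393208348112015
dp [ 0.38952021 -0.00855476  0.41958316]
```

{"fn": "servo_tool", "kwargs": {"rows": [{"dp":[0.13,-0.003,0],"delta_rot":[0,0,0],"fingers":1},{"dp":[0.13,-0.003,0],"delta_rot":[0,0,0],"fingers":1},{"dp":[0.13,-0.002,0],"delta_rot":[0,0,0],"fingers":1},{"dp":[0,0,0.12],"delta_rot":[0,0,0],"fingers":1},{"dp":[0,0,0.14],"delta_rot":[0,0,0],"fingers":1},{"dp":[0,0,0.08],"delta_rot":[0,0,0],"fingers":1},{"dp":[0,0,0.04],"delta_rot":[0,0,0],"fingers":1},{"dp":[0,0,0],"delta_rot":[0,0,0],"fingers":1},{"dp":[0,0,0],"delta_rot":[0,0,0],"fingers":1}]}}

```text
t: 17.33
ee_pos: [0.5376, -0.2184, 0.1884]
tool_rot: [2.889, 1.231, 0.004]
wrist_force: [0.2, -0.7, 0.9]
gripper_width: 0.001
grip_force: 0.0
```

{"fn": "servo_tool", "kwargs": {"rows": [{"dp":[0,0,0.012],"delta_rot":[0,0,0],"fingers":1},{"dp":[0,0,0.012],"delta_rot":[0,0,0],"fingers":1},{"dp":[0,0,0.012],"delta_rot":[0,0,0],"fingers":1},{"dp":[0,0,0.008],"delta_rot":[0,0,0],"fingers":1},{"dp":[0,0,0],"delta_rot":[0,0,0],"fingers":1}]}}

```text
t: 17.75
ee_pos: [0.5384, -0.2175, 0.1775]
tool_rot: [2.887, 1.233, 0.005]
wrist_force: [-0.1, 0.5, -0.9]
gripper_width: -0.001
grip_force: 0.0
```

{"fn": "servo_tool", "kwargs": {"rows": [{"dp":[0,0,0.008],"delta_rot":[0,0,0],"fingers":1},{"dp":[0,0,0.008],"delta_rot":[0,0,0],"fingers":1},{"dp":[0,0,0.008],"delta_rot":[0,0,0],"fingers":1},{"dp":[0,0,0],"delta_rot":[0,0,0],"fingers":1}]}}

```text
t: 18.08
ee_pos: [0.5395, -0.2179, 0.1737]
tool_rot: [2.884, 1.232, 0.008]
wrist_force: [-1.4, 1.2, 9.9]
gripper_width: 0.003
grip_force: 4.8
```

{"fn": "servo_tool", "kwargs": {"rows": [{"dp":[0,0,0.008],"delta_rot":[0,0,0],"fingers":1},{"dp":[0,0,0.008],"delta_rot":[0,0,0],"fingers":1},{"dp":[0,0,0],"delta_rot":[0,0,0],"fingers":1}]}}

```text
t: 18.33
ee_pos: [0.5395, -0.2179, 0.1698]
tool_rot: [2.884, 1.232, 0.008]
wrist_force: [-1.3, -0.4, 10.4]
gripper_width: 0.001
grip_force: 5.1
```

{"fn": "servo_tool", "kwargs": {"rows": [{"dp":[0,0,0.008],"delta_rot":[0,0,0],"fingers":1},{"dp":[0,0,0.008],"delta_rot":[0,0,0],"fingers":1},{"dp":[0,0,0],"delta_rot":[0,0,0],"fingers":1}]}}

```text
t: 18.58
ee_pos: [0.5399, -0.218, 0.1681]
tool_rot: [2.883, 1.232, 0.011]
wrist_force: [-3.8, 1.7, 21.6]
gripper_width: 0.004
grip_force: 10.9
```

{"fn": "servo_tool", "kwargs": {"rows": [{"dp":[0,0,0.008],"delta_rot":[0,0,0],"fingers":1},{"dp":[0,0,0],"delta_rot":[0,0,0],"fingers":1}]}}

```text
t: 18.75
ee_pos: [0.5402, -0.2181, 0.168]
tool_rot: [2.882, 1.231, 0.013]
wrist_force: [-8.3, 3.6, 31.6]
gripper_width: 0.0
grip_force: 15.6
```

{"fn": "servo_tool", "kwargs": {"rows": [{"dp":[0,0,-0.04],"delta_rot":[0,0,0],"fingers":1},{"dp":[0,0,-0.1],"delta_rot":[0,0,0],"fingers":1},{"dp":[0,0,-0.14],"delta_rot":[0,0,0],"fingers":1},{"dp":[0,0,-0.14],"delta_rot":[0,0,0],"fingers":1},{"dp":[-0.13,0,-0.05],"delta_rot":[0,0,0],"fingers":1},{"dp":[-0.13,0,0],"delta_rot":[0,0,0],"fingers":1},{"dp":[-0.13,0,0],"delta_rot":[0,0,0],"fingers":1},{"dp":[0,0,0],"delta_rot":[0,0,0],"fingers":1},{"dp":[0,0,0],"delta_rot":[0,0,0],"fingers":1}]}}

```text
t: 19.5
ee_pos: [0.4695, -0.2887, 0.2788]
tool_rot: [2.889, 1.229, 0.004]
wrist_force: [-0.2, 0.5, -0.0]
gripper_width: 0.002
grip_force: 0.0
```

```bash
python3 - <<'E'
from h import *
def cr(im,u,v,w,h,k): return cv2.resize(im[v:v+h,u:u+w],None,fx=k,fy=k,interpolation=cv2.INTER_CUBIC)
save('fin.png',np.hstack([cr(bot.capture('side'),160,125,65,80,6),cr(bot.capture('top'),290,143,65,80,6)]))
print(bot.sense()['ee_pos'],bot.sense()['wrist_force'])
E
```

```text
[ 0.47067774 -0.28751856  0.27845785] [-0.28528226 -0.07572918 -0.44322837]
```

View pics/fin.png

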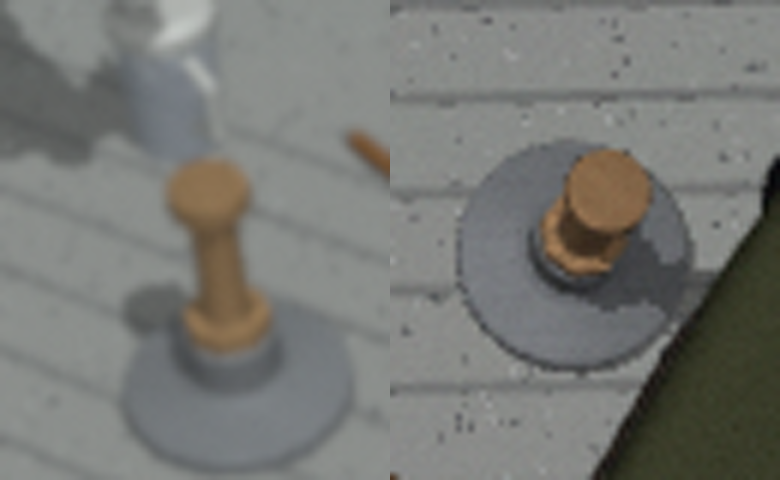

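The collar appears seated on the hub. Head is at top pixel (326.5,175) and side pixel (194.8,156.7); I check its height and verticality, then hand in if good.

```bash
python3 - <<'E'
from h import *
T=cam('top');S=cam('side')
P,e=tri(T,(326.4,175),S,(194.7,156.5));print('head',P,e)
disc=onz(T,[[290+185/6,143+257/6]],.012)[0];print('disc',disc)
d=np.linalg.norm(P[:2]-[.538,-.2178]);print(d)
if abs(P[2]-.168)<.004 and d<.006: print(bot.sign_off())
E
```

```text
head [ 0.53800276 -0.21905924  0.16207294] 0.00013297382728392435
disc [ 0.53442116 -0.22011591  0.012     ]
0.001259240667418868
```

```bash
python3 -c "
from workcell import bot
print(bot.sign_off())"
```

```text
the job is handed in; nothing more can be done
None
```

I handed the job in after 19.5 s on the robot's clock: the post stands upright in the hub, let go and then pressed down until it stopped hard at 31 N with the tool tip at z = 0.168 m, the height for collar on hub; the last camera check read the head 6 mm lower, which I put down to rough pixel picks, and no verdict came back.

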